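# Take the pellet die apart onto its drying holders

### The arm

A 6-joint arm with a two-finger parallel gripper is mounted at the origin on a cart in front of the work surface, level with it; the furniture and walls round the work are solid. World frame = base frame: x ahead of the robot, y to its left, z up, the work surface at z = 0. Lengths are in m, angles in rad, forces in N, time in s.
With the tool pointing down it reaches from about 0.3 to 0.875 m from the base axis. Payload 6.4 kg.
Tool frame: the origin (TCP) lies between the finger pads; the fingertips stand ctrl.tip_extent ahead of it and the grasp point (between the pads) is the TCP (ctrl.tip_extent is the distance from the TCP to the fingertips, in m); z points along the fingers, y is the line along which they close (so a half turn about z gives the same grasp; the last joint's range is limited). The gripper opens to 85 mm and grips with 20 to 120 N. Pads are 22 mm wide; open, the fingers measure 114 mm over their backs; the gripper's body (76 mm by 85 mm) begins 54 mm behind the grasp point. The pads swing forward as they close: fully open they stand 13 mm farther back than shut.
Start: joints at [-1.367, 0.181, 1.607, -0, 1.354, -0.206], TCP at [0.229, -0.527, 0.25] pointing down, gripper open.
Joint ranges: [-2.99, 2.99], [-0.89, 2.07], [0.3, 2.58], [-1.14, 4.28], [0, 2.63], [-3.12, 3.12]. Speed limits (rad/s): [2.57, 2.57, 3.01, 3.14, 3.14, 3.14].

### API

Orientations are given as a unit quaternion [w, x, y, z].
In Python, from bench import ctrl gives the robot as it stands.
- The arm moves only by the tool send_rows, never from a script. Its arguments are lists of equal length, an entry for each row: "dr": the turn, a rotation vector about the tool's x, y, z in units of 6 degrees (1.0 is 6 degrees), a list of three; "xyz": the shift along the tool's x, y, z in cm, a list of three; "jaw": the opening in per cent of the stroke, from 0 (shut) to 100 (fully open). In form: {"dr": [[wx, wy, wz], ...], "xyz": [[dx, dy, dz], ...], "jaw": [jaw, ...]}. A call has exactly 8 rows; each row is the pose to reach, as a shift and turn from the pose commanded when the call began, along the tool's axes at that moment; what a row does not reach only later rows make up. A row lasts 1/8 s, in which the tool goes at most 62.5 mm and 10.7 degrees, less where a joint would pass 70% of its speed; a pose out of reach is approached as far as the arm can. A call with a gripper value outside its range is refused whole. The fingers move at their own pace and stop on an object; the grip force is fixed at half the most. Time passes only in rows, so rows that repeat a pose let the fingers close, or fill a call up. It gives the time, the measured TCP pose, the force, the opening and the grip force at its end, in the units of the state.
- ctrl.get_obs(): the state, without advancing time (a new reading comes with each control period).
- ctrl.camera(name): name is "scene" or "top"; returns the picture (480x640x3 uint8, red, green, blue); there is no depth.
- ctrl.calibration(name): a dict with "camera_matrix" (3x3 intrinsics, pixels), "world_from_camera" (4x4, takes a point from camera to world coordinates). Camera axes: x right, y up, looking along -z (the intrinsics and any distortion apply to the point x, -y, -z); pixel columns grow to the right and rows downward; lengths in m; the calibration is good to about 2 mm. A picture is of the moment at which its call begins. calibration takes no time and is no camera call.
- ctrl.hand_in(): hands the job in; it is judged then, once.
The state is a dict: "time_s": time; "q": joint angles; "dq": joint speeds; "joint_efforts": joint torques, N m; "eef_pos": TCP position; "eef_rot": TCP orientation; "wrist_force": force on the tool from outside, world axes, zero at the start; "torque": the same for the moment, N m; "opening": opening from 0.0 (shut) to 1.0 (fully open); "grasp_force": force on a finger pad.
Only numpy, scipy, OpenCV 4.12 (cv2) and the standard library are available. Lean on these libraries where they do the work, as an engineer would, in place of code of your own. Each camera call takes 0.05 s, during which the arm holds its last target. There are 200 camera calls.

### The job

The steel pellet die stands rinsed on the bench, still stacked together: take it apart and put each of its four parts, right way up and fully seated, on the drying holder that fits it - the plunger hanging in the tall column, the guide collar with its spigot in the small low disc, the die barrel over the pin, the base in the wide recess. Keep the parts upright, set them down without dropping them, and do not shift the wash bottle or the timer.

Things in the scene. Friction and masses are not known exactly. Their poses are not given: they have to be found in the camera images.
- die_plunger: Bright steel, round; origin at the centre of its underside, z up. Plunger: shank 13 mm in diameter from z = 0 to 48 mm, foot bevelled; above it a knurled cylindrical head 28 mm in diameter, z = 48 to 64 mm. At the start, on top of the stack: the head rests on the collar, the shank hangs with 1 mm play in the bore; lift it straight up over 48 mm to draw it.
- die_collar: Bright steel, round; origin at the centre of its underside, z up. Guide collar: flange 38 mm in diameter from z = 5 to 19 mm, under it a spigot 20 mm in diameter, z = 0 to 5 mm; bore 15 mm right through. At the start under the plunger's head, its spigot 5 mm deep in the top of the die barrel, the flange resting on the barrel.
- die_barrel: Bright steel, round; origin at the centre of its underside, z up. Die barrel: cylinder 50 mm in diameter, 48 mm high, with a bore of 15 mm right through, widened to 30 mm in the lowest 6 mm and to 22 mm in the top 6 mm. At the start it sits on the base, over the base's spigot.
- die_base: Bright steel, round; origin at the centre of its underside, z up. Die base: disc 64 mm in diameter, 22 mm high, with a spigot 28 mm in diameter, 5 mm high on top. A brass hose nozzle, 9 mm thick, axis at z = 12 mm, sticks out of its side along its own +x to 47 mm from the centre: grip across its y axis. At the start it stands on the worktop under the whole stack (100 mm high).
- holder_plunger: Light grey plastic, round, fixed; origin at the centre of its underside on the worktop, z up. For the plunger: foot 68 mm in diameter, column 46 mm in diameter, top at z = 56 mm, with an upright hole 19 mm in diameter, mouth bevelled, floor at z = 6 mm. The seated plunger hangs in it, its head on the column's top: plunger origin at z = 8 mm.
- holder_collar: Light grey plastic, round, fixed; origin at the centre of its underside on the worktop, z up. For the collar: disc 64 mm in diameter, 12 mm high, with a hole 26 mm in diameter, 8 mm deep, mouth bevelled. The seated collar has its spigot in the hole and its flange flat on the disc: collar origin at z = 7 mm.
- holder_barrel: Light grey plastic, round, fixed; origin at the centre of its underside on the worktop, z up. For the die barrel: disc 76 mm in diameter, 10 mm high, with an upright steel pin 8 mm in diameter in its centre (13 mm thick in its lowest 3 mm), ending in a cone at z = 50 mm. The seated barrel stands flat on the disc, the pin up its bore: barrel origin at z = 10 mm.
- holder_base: Light grey plastic, round, fixed; origin at the centre of its underside on the worktop, z up. For the die base: disc 92 mm in diameter, 12 mm high, with a recess 72 mm in diameter, mouth bevelled, floor at z = 7 mm. The seated base stands flat in the recess: base origin at z = 7 mm; its nozzle may point anywhere.
- wash_bottle: White squeeze bottle, 70 mm in diameter, 206 mm high, standing loose left of the work; a bystander. Origin at the centre of its underside. Behind it, from x = 0.47 m on, y = 0.09 to 0.25 m, stands a fixed titrator up to 0.37 m high: swing clear of it.
- timer: Small white bench timer, 62 x 62 x 18 mm, lying loose near the work; a bystander. Origin at the centre of its underside. Right behind the work, from x = 0.60 m on, y below -0.27 m, stands a fixed extraction unit with a lever: keep clear of it.
Not all that is in view belongs to the job. What is shaped like the die_collar but blue or red is not meant.

How it is judged:
By the outcome, as a careful person would: the job done as asked, in the order asked, and still so for the second after the job is handed in, with the robot touching nothing.
It also fails if it takes over 128 s, if anything falls off the work surface, if the arm or the gripper's body presses on something with over 40 N, if the wrist force passes 120 N, or if a joint passes its speed limit or range.

## Working session

There is one attempt and no reset: what is moved stays moved. The work goes in short steps, Python scripts to look and compute and a tool call to move; the robot and the scene stay as the last step left them, time stands still between calls to the robot, and variables do not carry over. Pictures are saved under pics/ and viewed, at most 14 in all, crops included, and the job is handed in when it is done.

Besides the shell and the picture viewer there is one more tool, called after "Request:" as name(argument=value, ...) on one line, values as JSON. send_rows: Moves the arm, as the interface text tells. Its arguments: {"type":"object","properties":{"dr":{"type":"array","items":{"type":"array","items":{"type":"number"}}},"xyz":{"type":"array","items":{"type":"array","items":{"type":"number"}}},"jaw":{"type":"array","items":{"type":"number"}}},"required":["dr","xyz","jaw"]}

```bash
ls; mkdir -p pics; python3 - <<'E'
from bench import ctrl
import cv2
for n in("scene","top"):
    cv2.imwrite(f"pics/{n}0.png",ctrl.camera(n)[:,:,::-1]); c=ctrl.calibration(n); print(n,c["camera_matrix"],c["world_from_camera"].round(4) if hasattr(c["world_from_camera"],'round') else c, [k for k in c])
print(ctrl.get_obs(),ctrl.tip_extent)
E
```

```text
pics
scene [[503.47396845   0.         307.96243709]
 [  0.         503.47396845 240.34306288]
 [  0.           0.           1.        ]] [[ 0.588   0.5147 -0.6239 -0.1958]
 [-0.8085  0.3948 -0.4363 -0.565 ]
 [ 0.0217  0.761   0.6484  0.7447]
 [ 0.      0.      0.      1.    ]] ['camera_matrix', 'world_from_camera']
top [[479.51908541   0.         316.84571375]
 [  0.         479.51908541 240.80897644]
 [  0.           0.           1.        ]] [[-0.0257  0.981  -0.1922  0.2433]
 [-0.9995 -0.022   0.0213 -0.0823]
 [ 0.0167  0.1926  0.9811  1.183 ]
 [ 0.      0.      0.      1.    ]] ['camera_matrix', 'world_from_camera']
{'time_s': 0.1, 'q': array([-1.36728776e+00,  1.81465392e-01,  1.60792666e+00, -5.73952319e-06,
        1.35377416e+00, -2.06293008e-01]), 'dq': array([ 9.49578920e-04, -8.43999837e-04, -4.32761689e-03, -1.11118103e-03,
        9.48323945e-05, -6.35438470e-04]), 'joint_efforts': array([ 4.01802545e-04, -4.45874476e+01, -3.52238739e+01, -3.45771623e-04,
        3.99583572e-03, -2.38649454e-05]), 'eef_pos': array([ 0.22901714, -0.52691323,  0.24946596]), 'eef_rot': array([-7.86781814e-04,  9.79080747e-01,  2.03470568e-01, -1.70658619e-06]), 'wrist_force': array([-0.0529841 , -0.24804601,  0.4129693 ]), 'torque': array([-0.01316575,  0.03733341, -0.00980436]), 'grasp_force': 0.0, 'opening': 0.9978794519098899} 0.019
```

View pics/scene0.png

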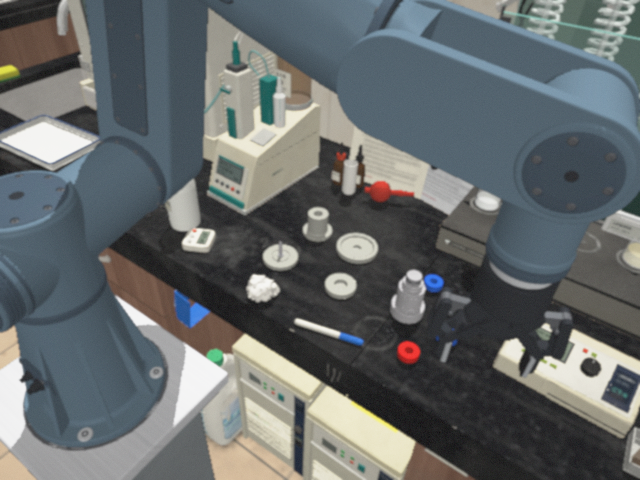

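View pics/top0.png

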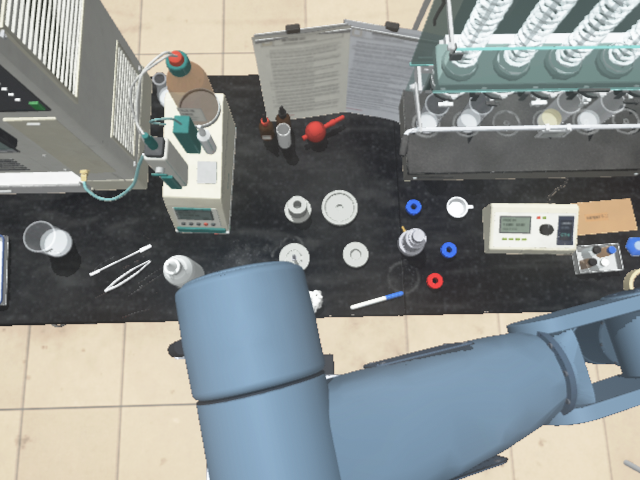

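The scene view shows the stack near (407,297), with the holders at plunger (317,224), barrel (281,256), base (357,248) and collar (341,286). In the top view the stack is near (411,242). Next I'll enlarge both.

```bash
python3 - <<'E'
import cv2
a=cv2.imread("pics/scene0.png")[200:335,250:450]; cv2.imwrite("pics/s1.png",cv2.resize(a,None,fx=4,fy=4,interpolation=cv2.INTER_CUBIC))
a=cv2.imread("pics/top0.png")[180:300,270:470]; cv2.imwrite("pics/t1.png",cv2.resize(a,None,fx=4,fy=4,interpolation=cv2.INTER_CUBIC))
E
```

```text
(no output)
```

View pics/s1.png

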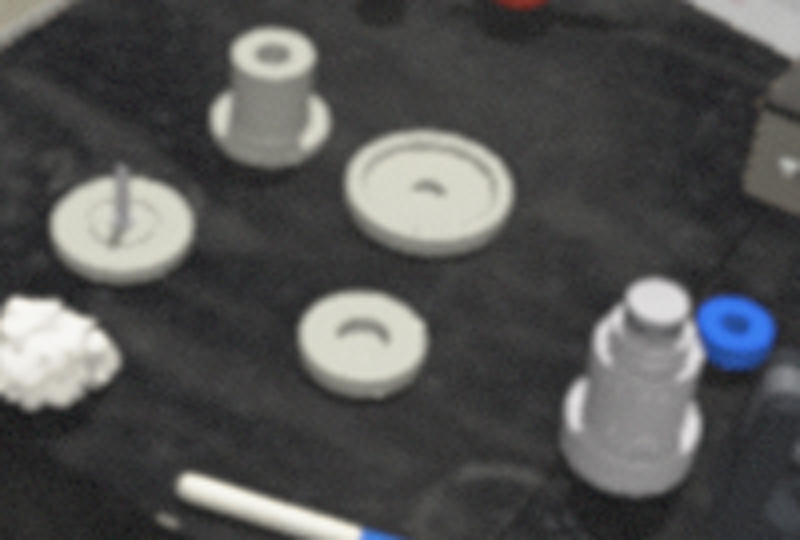

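View pics/t1.png

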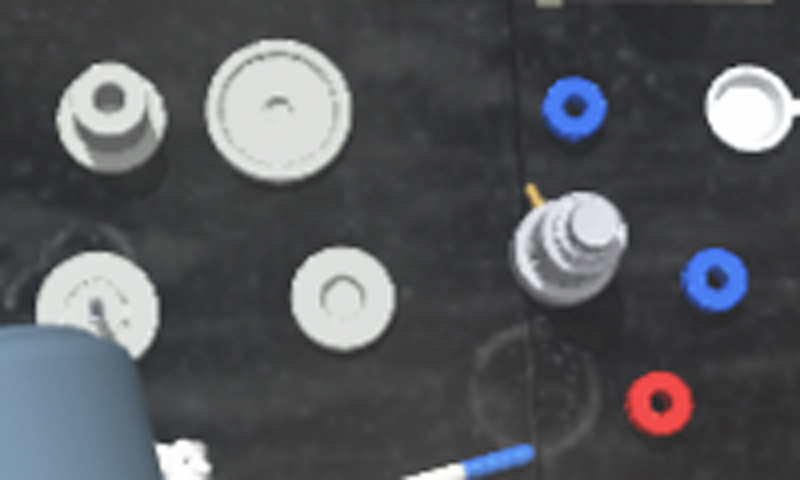

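```bash
cat > h.py <<'E'
import numpy as np
from bench import ctrl
def ray(n,u,v):
    c=ctrl.calibration(n);K=np.array(c["camera_matrix"]);T=np.array(c["world_from_camera"])
    d=np.array([(u-K[0,2])/K[0,0],-(v-K[1,2])/K[1,1],-1]);d=T[:3,:3]@d
    return T[:3,3],d/np.linalg.norm(d)
def tri(*o):
    A=np.zeros((3,3));b=np.zeros(3);R=[ray(*x) for x in o]
    for p,d in R: P=np.eye(3)-np.outer(d,d);A+=P;b+=P@p
    x=np.linalg.solve(A,b);return x,[round(1e3*np.linalg.norm((np.eye(3)-np.outer(d,d))@(x-p)),1) for p,d in R]
def atz(n,u,v,z):
    p,d=ray(n,u,v);return p+d*(z-p[2])/d[2]
S=lambda X,Y:("scene",(X+.5)/4-.5+250,(Y+.5)/4-.5+200)
T=lambda X,Y:("top",(X+.5)/4-.5+270,(Y+.5)/4-.5+180)
E
python3 - <<'E'
from h import *
for n,s,t,z in [("plh",S(273,54),T(109,97),.056),("bah",S(429,186),T(278,110),.012),("brh",S(122,222),T(97,308),.01),("coh",S(363,338),T(343,297),.012),("stk",S(658,304),T(596,221),.116+.0)]:
    print(n,tri(s,t),atz(*s,z)[:2].round(4),atz(*t,z)[:2].round(4))
print("nozzle",atz(*T(533,195),.012))
E
```

```text
plh (array([ 0.55797804, -0.0615416 ,  0.05418349]), [np.float64(1.2), np.float64(1.2)]) [ 0.557  -0.0636] [ 0.5566 -0.0607]
bah (array([ 0.55975884, -0.16778544,  0.0102259 ]), [np.float64(1.8), np.float64(1.8)]) [ 0.5594 -0.1699] [ 0.5581 -0.1663]
brh (array([ 0.43510666, -0.05033286,  0.00855664]), [np.float64(0.6), np.float64(0.6)]) [ 0.4343 -0.0517] [ 0.4345 -0.05  ]
coh (array([ 0.43874221, -0.20366883,  0.0100553 ]), [np.float64(1.3), np.float64(1.3)]) [ 0.4381 -0.2055] [ 0.4375 -0.2025]
stk (array([ 0.46521262, -0.34324512,  0.09680628]), [np.float64(0.6), np.float64(0.6)]) [ 0.4462 -0.3502] [ 0.4609 -0.3381]
nozzle [ 0.49964114 -0.32448223  0.012     ]
```

```bash
cat >> h.py <<'E'
def go(x,y,z,yaw=None):
    "rows delta from measured pose to target: cm in tool axes; turn units"
    from scipy.spatial.transform import Rotation as R
    o=ctrl.get_obs();q=np.array(o["eef_rot"]);r=R.from_quat(q[[1,2,3,0]])
    m=r.as_matrix();ph=np.degrees(np.arctan2(m[1,0],m[0,0]))
    d=r.inv().apply(np.array([x,y,z])-o["eef_pos"])*100
    print("pos",o["eef_pos"].round(4),"yaw",ph.round(2),"tilt",m[:,2].round(4),"-> xyz",d.round(2), "" if yaw is None else "dr_z %.2f"%(-(yaw-ph)/6),"F",np.round(o["wrist_force"],1),"op",round(o["opening"],3),"t",o["time_s"])
E
python3 - <<'E'
from h import *
print("stk",atz(*S(658,304),.1)[:2],atz(*T(596,221),.1)[:2])
print("blueR",atz(*T(715,277),.019)[:2],"red",atz(*T(660,400),.019)[:2],"blueL",atz(*T(575,105),.019)[:2],"wool",atz(*S(50,350),.02)[:2])
print("timer",atz("scene",199,240,.018)[:2],"bottle",atz("top",178,265,.2)[:2],"pen",atz(*S(185,485),.01)[:2])
print("nozzle tip",atz(*T(529,186),.014)[:2])
go(.4645,-.343,.22,28)
E
```

```text
stk [ 0.46249565 -0.3447642 ] [ 0.46417209 -0.34194136]
blueR [ 0.44366033 -0.43296332] red [ 0.36815877 -0.39316812] blueL [ 0.55551602 -0.3530641 ] wool [ 0.32935731 -0.08938134]
timer [0.35764053 0.11605389] bottle [0.39151573 0.18343808] pen [ 0.30704919 -0.19073757]
nozzle tip [ 0.50503118 -0.32190234]
pos [ 0.229  -0.5269  0.2495] yaw 23.48 tilt [-3.0e-04  1.5e-03 -1.0e+00] -> xyz [28.93 -7.48  2.97] dr_z -0.75 F [-0.1 -0.2  0.4] op 0.998 t 0.1
```

Request:
send_rows(dr=[[0,0,-0.1],[0,0,-0.2],[0,0,-0.3],[0,0,-0.5],[0,0,-0.7],[0,0,-0.7],[0,0,-0.7],[0,0,-0.7]], xyz=[[4,-1,0],[9,-2.5,1],[15,-4,2],[21,-5.5,3],[26,-6.8,4],[28.8,-7.4,5],[28.8,-7.4,5],[28.8,-7.4,5]], jaw=[100,100,90,80,70,60,50,50])

```text
time_s: 1.1
eef_pos: [0.4633, -0.3451, 0.2002]
eef_rot: [-0.0, 0.971, 0.239, -0.0]
wrist_force: [0.1, -0.4, 0.5]
opening: 0.503
grasp_force: 0.0
```

```bash
python3 - <<'E'
from h import *
import cv2
go(.4635,-.3435,.15,27.4)
a=ctrl.camera("scene"); b=ctrl.camera("top")
cv2.imwrite("pics/s2.png",a[:,:,::-1]); cv2.imwrite("pics/t2.png",b[:,:,::-1])
o=np.hstack([cv2.resize(a[130:330,330:530],None,fx=2,fy=2),cv2.resize(b[140:340,310:510],None,fx=2,fy=2)])
cv2.imwrite("pics/c2.png",o[:,:,::-1]); print(ctrl.tip_extent)
for n in("scene","top"):
    c=ctrl.calibration(n);T=np.array(c["world_from_camera"]);K=c["camera_matrix"]
    for dz in(0,-.019):
        p=np.linalg.inv(T)@np.append(ctrl.get_obs()["eef_pos"]+[0,0,dz],1);print(n,dz,K[0][0]*p[0]/-p[2]+K[0][2],-K[1][1]*p[1]/-p[2]+K[1][2])
E
```

```text
pos [ 0.4633 -0.3451  0.2002] yaw 27.68 tilt [-6.e-04  0.e+00 -1.e+00] -> xyz [ 0.1  -0.13  5.02] dr_z 0.05 F [ 0.1 -0.4  0.5] op 0.503 t 1.1
0.019
scene 0 424.160626967592 233.49885192823595
scene -0.019 422.2801355547527 241.94580714441085
top 0 431.20355524779154 225.57454527450335
top -0.019 428.9867733229819 227.55361852077297
```

View pics/c2.png

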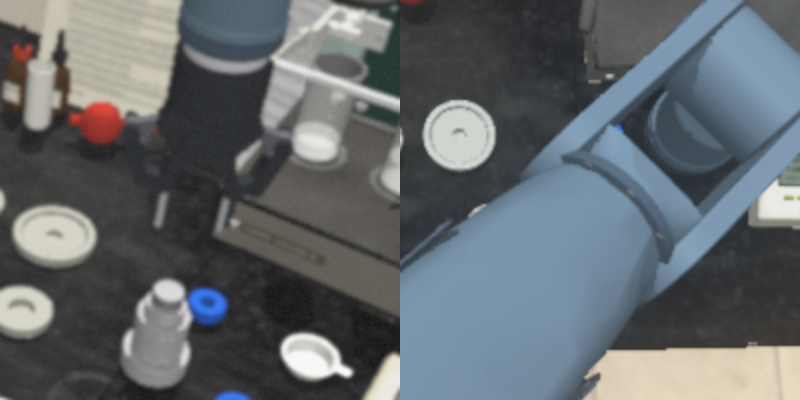

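Scene view: the fingertips are at about (410,243) and (442,246), and the stack's head is at (413,275). The arm hides the stack in the top view. I'll go down to a safe height and see how far the tips reach.

Request:
send_rows(dr=[[0,0,0],[0,0,0],[0,0,0],[0,0,0],[0,0,0],[0,0,0],[0,0,0],[0,0,0]], xyz=[[0.1,-0.1,2],[0.1,-0.1,4],[0.1,-0.1,6],[0.1,-0.1,7],[0.1,-0.1,7.5],[0.1,-0.1,7.5],[0.1,-0.1,7.5],[0.1,-0.1,7.5]], jaw=[50,50,50,50,50,50,50,50])

```text
time_s: 2.2
eef_pos: [0.4645, -0.3437, 0.1259]
eef_rot: [0.001, 0.971, 0.239, 0.0]
wrist_force: [-0.7, -0.3, 0.2]
opening: 0.501
grasp_force: 0.0
```

```bash
python3 - <<'E'
from h import *
import cv2
go(.4635,-.3435,.105,27.4)
a=ctrl.camera("scene")
cv2.imwrite("pics/s3.png",cv2.resize(a[230:330,360:480],None,fx=6,fy=6,interpolation=cv2.INTER_CUBIC)[:,:,::-1])
E
```

```text
pos [ 0.4645 -0.3437  0.1259] yaw 27.69 tilt [ 8.e-04 -9.e-04 -1.e+00] -> xyz [-0.08 -0.07  2.09] dr_z 0.05 F [-0.7 -0.3  0.2] op 0.501 t 2.2
```

View pics/s3.png

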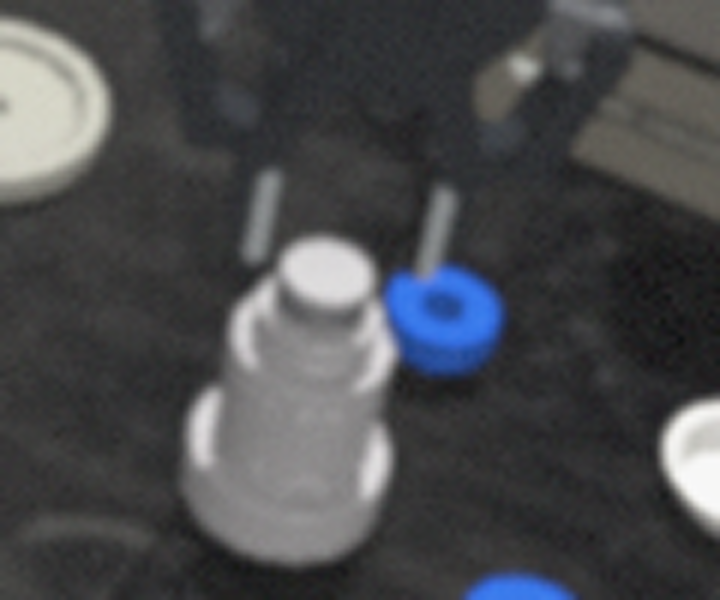

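The pads run from (272,172) to (255,262) on the left and from (447,188) to (428,278) on the right in the crop. The head-top centre is at (328,270).

```bash
cat >> h.py <<'E'
def proj(n,p):
    c=ctrl.calibration(n);T=np.array(c["world_from_camera"]);K=c["camera_matrix"];q=np.linalg.inv(T)@np.append(p,1)
    return np.array([K[0][0]*q[0]/-q[2]+K[0][2],-K[1][1]*q[1]/-q[2]+K[1][2]])
E
python3 - <<'E'
from h import *
p=np.array([.4645,-.3437,.1259]);t=np.array([np.cos(.483),np.sin(.483),0]);y=np.array([t[1],-t[0],0])
f=lambda q:((proj("scene",q)-[360,230]+.5)*6-.5).round(0)
for dz in(.0191,0,-.019,-.026): print(dz,[f(p-.011*t+s*.0213*y+[0,0,dz]) for s in(-1,1)])
print("head top pred",f(np.array([.4635,-.3435,.1])))
E
```

```text
0.0191 [array([279., 179.]), array([425., 196.])]
0 [array([269., 226.]), array([414., 243.])]
-0.019 [array([260., 272.]), array([402., 288.])]
-0.026 [array([257., 288.]), array([398., 305.])]
head top pred [325. 273.]
```

Request:
send_rows(dr=[[0,0,0],[0,0,0],[0,0,0],[0,0,0],[0,0,0],[0,0,0],[0,0,0],[0,0,0]], xyz=[[-0.1,-0.1,0.8],[-0.1,-0.1,1.6],[-0.1,-0.1,2.2],[-0.1,-0.1,2.2],[-0.1,-0.1,2.2],[-0.1,-0.1,2.2],[-0.1,-0.1,2.2],[-0.1,-0.1,2.2]], jaw=[50,50,45,40,20,10,0,0])

```text
time_s: 3.25
eef_pos: [0.4629, -0.343, 0.1034]
eef_rot: [0.0, 0.971, 0.239, 0.0]
wrist_force: [-0.3, -0.4, 1.2]
opening: 0.298
grasp_force: 59.1
```

```bash
python3 - <<'E'
from h import *
go(.4635,-.3435,.105,27.4); print(ctrl.get_obs()["grasp_force"])
E
```

```text
pos [ 0.4629 -0.343   0.1034] yaw 27.68 tilt [ 2.e-04 -2.e-04 -1.e+00] -> xyz [ 0.03  0.07 -0.16] dr_z 0.05 F [-0.3 -0.4  1.2] op 0.298 t 3.25
59.149569862056524
```

Request:
send_rows(dr=[[0,0,0],[0,0,0],[0,0,0],[0,0,0],[0,0,0],[0,0,0],[0,0,0],[0,0,0]], xyz=[[0,0,-0.5],[0,0,-1.5],[0,0,-3],[0,0,-4.5],[0,0,-6.5],[0,0,-8],[0,0,-9.5],[0,0,-10]], jaw=[0,0,0,0,0,0,0,0])

```text
time_s: 4.25
eef_pos: [0.4632, -0.3434, 0.2047]
eef_rot: [0.001, 0.971, 0.239, 0.0]
wrist_force: [0.3, 0.2, -0.9]
opening: 0.302
grasp_force: 59.0
```

```bash
python3 - <<'E'
from h import *
import cv2
go(.557,-.062,.18); a=ctrl.camera("scene")
cv2.imwrite("pics/s4.png",cv2.resize(a[150:330,280:480],None,fx=4,fy=4,interpolation=cv2.INTER_CUBIC)[:,:,::-1])
E
```

```text
pos [ 0.4632 -0.3434  0.2047] yaw 27.68 tilt [ 0.0013 -0.0014 -1.    ] -> xyz [ 21.38 -20.57   2.45]  F [ 0.3  0.2 -0.9] op 0.302 t 4.25
```

View pics/s4.png

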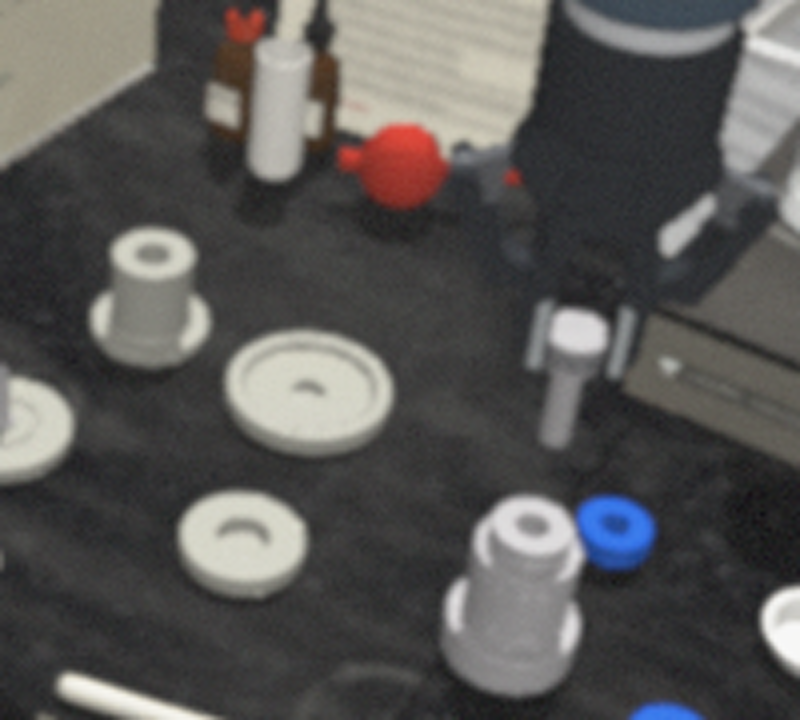

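The plunger is drawn and held upright: head at (579,333) in the crop, shank foot at (556,440). The stack stayed put, with the collar top at (535,525).

Request:
send_rows(dr=[[0,0,0],[0,0,0],[0,0,0],[0,0,0],[0,0,0],[0,0,0],[0,0,0],[0,0,0]], xyz=[[2,-2,0.3],[5.5,-5.3,0.8],[9.5,-9.2,1.2],[13.5,-13,1.6],[17.5,-16.8,2],[20,-19.3,2.4],[21.4,-20.6,2.4],[21.4,-20.6,2.4]], jaw=[0,0,0,0,0,0,0,0])

```text
time_s: 5.3
eef_pos: [0.5567, -0.0605, 0.179]
eef_rot: [-0.0, 0.971, 0.24, -0.0]
wrist_force: [-1.0, -0.9, -1.9]
opening: 0.296
grasp_force: 59.1
```

```bash
python3 - <<'E'
from h import *
import cv2
f=lambda q:proj("scene",q)
print("bias at lift obs-pred", np.array([(579.5)/4-.5+280,(333.5)/4-.5+150])-f([.4632,-.3434,.2013]))
print("bias holder", np.array(S(273,54)[1:])-f([.557,-.062,.056]))
go(.557,-.062,.135); a=ctrl.camera("scene")
cv2.imwrite("pics/s5.png",cv2.resize(a[130:260,260:390],None,fx=5,fy=5,interpolation=cv2.INTER_CUBIC)[:500,:,::-1])
o=ctrl.get_obs()["eef_pos"]
f5=lambda q:((f(q)-[260,130]+.5)*5-.5).round(0)
print(f5(o+[0,0,-.0034]),f5(o+[0,0,-.0674]),f5([.557,-.062,.056]))
E
```

```text
bias at lift obs-pred [1.38567435 0.24746808]
bias holder [0.60170597 0.26476014]
pos [ 0.5567 -0.0605  0.179 ] yaw 27.78 tilt [-7.e-04 -0.e+00 -1.e+00] -> xyz [-0.04  0.15  4.4 ]  F [-1.  -0.9 -1.9] op 0.296 t 5.3
[297. 189.] [291. 315.] [288. 416.]
```

View pics/s5.png

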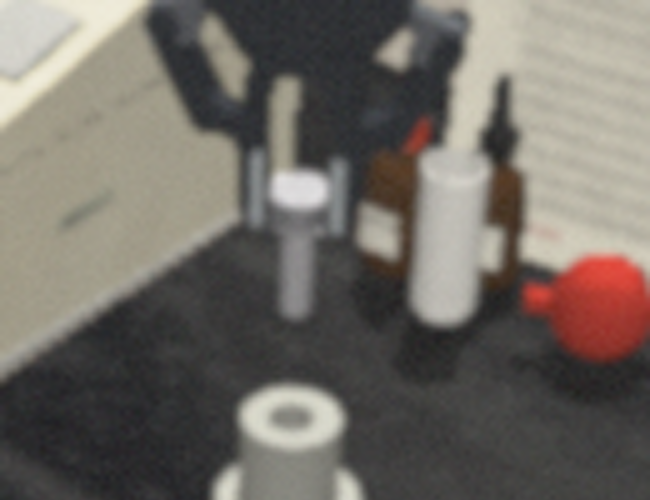

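Held head is at (300,189), foot at (295,314) and the holder's hole at (292,416). The camera bias is the same for plunger and hole, so they will line up after a 1.5 mm shift.

Request:
send_rows(dr=[[0,0,0],[0,0,0],[0,0,0],[0,0,0],[0,0,0],[0,0,0],[0,0,0],[0,0,0]], xyz=[[0,0.1,2],[0,0.1,4.0],[0,0.1,4.5],[0,0.1,5.0],[0,0.1,6],[0,0.1,7.2],[0,0.1,8.4],[0,0.1,9.2]], jaw=[0,0,0,0,0,0,0,0])

```text
time_s: 6.35
eef_pos: [0.5567, -0.0618, 0.0861]
eef_rot: [-0.0, 0.971, 0.239, -0.001]
wrist_force: [0.4, -0.3, -1.5]
opening: 0.302
grasp_force: 59.1
```

```bash
python3 - <<'E'
from h import *
go(.557,-.062,.0754)
E
```

```text
pos [ 0.5567 -0.0618  0.0861] yaw 27.69 tilt [-1.2e-03  4.0e-04 -1.0e+00] -> xyz [0.02 0.03 1.07]  F [ 0.4 -0.3 -1.5] op 0.302 t 6.35
```

Request:
send_rows(dr=[[0,0,0],[0,0,0],[0,0,0],[0,0,0],[0,0,0],[0,0,0],[0,0,0],[0,0,0]], xyz=[[0,0,0.3],[0,0,0.6],[0,0,0.8],[0,0,0.9],[0,0,1.0],[0,0,1.05],[0,0,1.1],[0,0,1.1]], jaw=[0,0,0,0,0,0,0,0])

```text
time_s: 7.35
eef_pos: [0.5571, -0.0621, 0.0763]
eef_rot: [0.0, 0.971, 0.239, 0.0]
wrist_force: [-0.7, 0.2, -1.1]
opening: 0.296
grasp_force: 59.1
```

Request:
send_rows(dr=[[0,0,0],[0,0,0],[0,0,0],[0,0,0],[0,0,0],[0,0,0],[0,0,0],[0,0,0]], xyz=[[0,0,0.05],[0,0,0.1],[0,0,0.12],[0,0,0.15],[0,0,0.17],[0,0,0.2],[0,0,0.2],[0,0,0.2]], jaw=[0,0,0,0,0,0,0,0])

```text
time_s: 8.35
eef_pos: [0.5572, -0.0621, 0.0753]
eef_rot: [0.0, 0.971, 0.239, -0.0]
wrist_force: [-4.6, 1.2, 8.2]
opening: 0.298
grasp_force: 60.2
```

Seated: 8 N contact at the expected height. Now release and go up.

Request:
send_rows(dr=[[0,0,0],[0,0,0],[0,0,0],[0,0,0],[0,0,0],[0,0,0],[0,0,0],[0,0,0]], xyz=[[0,0,0],[0,0,0],[0,0,0],[0,0,0],[0,0,-1],[0,0,-4],[0,0,-8],[0,0,-10]], jaw=[15,30,45,55,60,60,60,60])

```text
time_s: 9.35
eef_pos: [0.5584, -0.0624, 0.1774]
eef_rot: [0.001, 0.971, 0.239, 0.002]
wrist_force: [0.2, 0.6, 0.3]
opening: 0.598
grasp_force: 0.0
```

```bash
python3 - <<'E'
from h import *
import cv2
go(.4632,-.3434,.16); a=ctrl.camera("scene")
cv2.imwrite("pics/s6.png",cv2.resize(a[150:330,240:440],None,fx=4,fy=4,interpolation=cv2.INTER_CUBIC)[:600,:,::-1])
E
```

```text
pos [ 0.5584 -0.0624  0.1774] yaw 27.69 tilt [ 0.0038 -0.0013 -1.    ] -> xyz [-21.49  20.45   1.74]  F [0.2 0.6 0.3] op 0.598 t 9.35
```

View pics/s6.png

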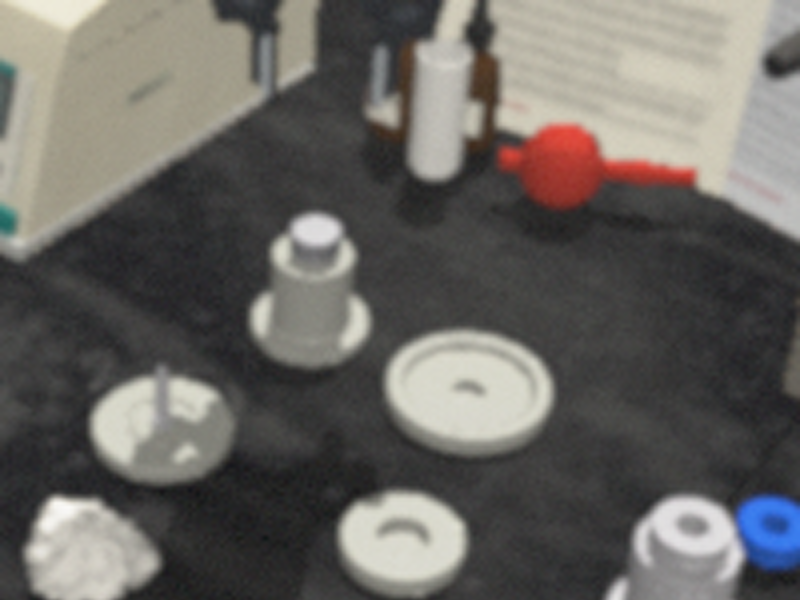

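The plunger sits in the column, its head flat on top at (317,235). Next is the collar.

Request:
send_rows(dr=[[0,0,0],[0,0,0],[0,0,0],[0,0,0],[0,0,0],[0,0,0],[0,0,0],[0,0,0]], xyz=[[-3,2.9,0],[-7.5,7.1,0],[-12,11.4,0],[-16.5,15.7,0],[-20,19,0.5],[-21.4,20.4,1.5],[-21.4,20.4,3.5],[-21.4,20.4,3.5]], jaw=[60,60,60,60,60,60,60,60])

```text
time_s: 10.4
eef_pos: [0.4614, -0.3404, 0.137]
eef_rot: [-0.002, 0.971, 0.239, -0.001]
wrist_force: [0.2, 0.1, -0.4]
opening: 0.6
grasp_force: 0.0
```

```bash
python3 - <<'E'
from h import *
go(.463,-.3434,.088)
E
```

```text
pos [ 0.4614 -0.3404  0.137 ] yaw 27.69 tilt [-0.003   0.0039 -1.    ] -> xyz [0.   0.37 4.9 ]  F [ 0.2  0.1 -0.4] op 0.6 t 10.4
```

Request:
send_rows(dr=[[0,0,0],[0,0,0],[0,0,0],[0,0,0],[0,0,0],[0,0,0],[0,0,0],[0,0,0]], xyz=[[0,0.15,1],[0,0.15,2],[0,0.15,3],[0,0.15,3.5],[0,0.15,3.8],[0,0.15,4],[0,0.15,4],[0,0.15,4]], jaw=[60,60,60,60,60,60,60,60])

```text
time_s: 11.4
eef_pos: [0.4632, -0.3436, 0.0996]
eef_rot: [0.0, 0.971, 0.239, 0.0]
wrist_force: [-0.1, 0.3, -0.4]
opening: 0.603
grasp_force: 0.0
```

```bash
python3 - <<'E'
from h import *
go(.463,-.3434,.088)
E
```

```text
pos [ 0.4632 -0.3436  0.0996] yaw 27.68 tilt [ 4.e-04 -4.e-04 -1.e+00] -> xyz [-0.01 -0.03  1.16]  F [-0.1  0.3 -0.4] op 0.603 t 11.4
```

Request:
send_rows(dr=[[0,0,0],[0,0,0],[0,0,0],[0,0,0],[0,0,0],[0,0,0],[0,0,0],[0,0,0]], xyz=[[0,0,0.5],[0,0,0.9],[0,0,1.15],[0,0,1.15],[0,0,1.15],[0,0,1.15],[0,0,1.15],[0,0,1.15]], jaw=[60,60,55,50,30,20,0,0])

```text
time_s: 12.4
eef_pos: [0.4633, -0.3437, 0.0882]
eef_rot: [0.0, 0.971, 0.239, 0.0]
wrist_force: [-0.6, 0.9, 5.4]
opening: 0.412
grasp_force: 63.3
```

Request:
send_rows(dr=[[0,0,0],[0,0,0],[0,0,0],[0,0,0],[0,0,0],[0,0,0],[0,0,0],[0,0,0]], xyz=[[0,0,0],[0,0,0],[0,0,0],[0,0,-0.2],[0,0,-0.4],[0,0,-0.6],[0,0,-0.8],[0,0,-0.9]], jaw=[0,0,0,0,0,0,0,0])

```text
time_s: 13.4
eef_pos: [0.4631, -0.3435, 0.0969]
eef_rot: [0.0, 0.971, 0.239, 0.0]
wrist_force: [-0.1, -0.2, -0.8]
opening: 0.416
grasp_force: 60.0
```

```bash
python3 - <<'E'
from h import *
go(.438,-.204,.12)
E
```

```text
pos [ 0.4631 -0.3435  0.0969] yaw 27.68 tilt [ 0.e+00 -1.e-04 -1.e+00] -> xyz [  4.26 -13.52  -2.31]  F [-0.1 -0.2 -0.8] op 0.416 t 13.4
```

Request:
send_rows(dr=[[0,0,0],[0,0,0],[0,0,0],[0,0,0],[0,0,0],[0,0,0],[0,0,0],[0,0,0]], xyz=[[0,0,-1.5],[0.5,-1.5,-3.3],[1.5,-5,-3.5],[3,-9,-3],[4,-12.5,-2],[4.3,-13.5,0],[4.3,-13.5,1],[4.3,-13.5,1]], jaw=[0,0,0,0,0,0,0,0])

```text
time_s: 14.4
eef_pos: [0.4386, -0.2044, 0.0869]
eef_rot: [-0.0, 0.971, 0.239, -0.0]
wrist_force: [-0.5, -0.3, -0.9]
opening: 0.413
grasp_force: 60.0
```

```bash
python3 - <<'E'
from h import *
import cv2
go(.438,-.204,.0302); a=ctrl.camera("scene"); o=ctrl.get_obs()["eef_pos"]
cv2.imwrite("pics/s7.png",cv2.resize(a[210:330,260:420],None,fx=5,fy=5,interpolation=cv2.INTER_CUBIC)[:,:,::-1])
f=lambda q:((proj("scene",q)-[260,210]+.5)*5-.5).round(0)
print("collar top pred",f(o+[0,0,-.0042]),"spigot bottom",f(o+[0,0,-.0232]),"hole obs",((np.array(S(363,338)[1:])-[260,210]+.5)*5),"pred",f([.438,-.204,.012]))
E
```

```text
pos [ 0.4386 -0.2044  0.0869] yaw 27.67 tilt [-2.e-04  0.e+00 -1.e+00] -> xyz [-0.03 -0.06  5.67]  F [-0.5 -0.3 -0.9] op 0.413 t 14.4
collar top pred [415. 242.] spigot bottom [412. 278.] hole obs [404.375 373.125] pred [401. 371.]
```

View pics/s7.png

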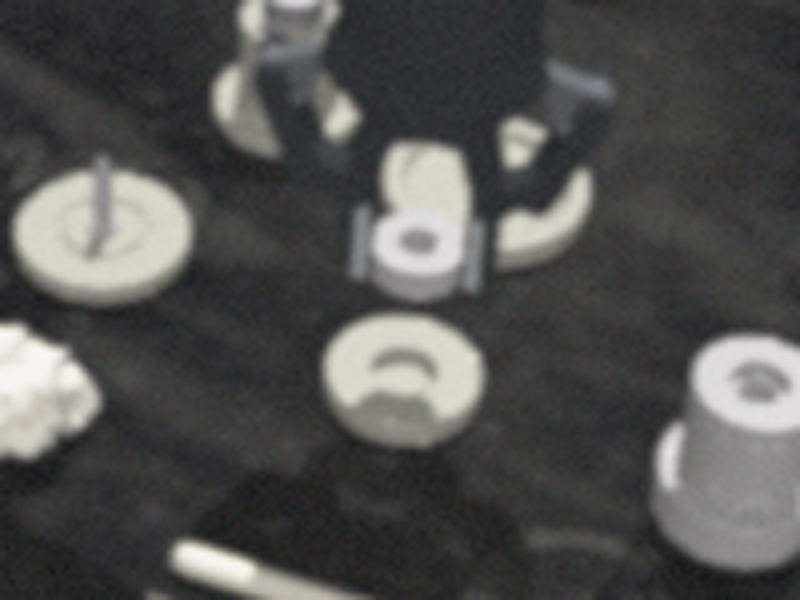

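The held collar is at (419,241) and the collar hole at (404,373), which agrees with the prediction to about 0.5 mm. Lowering.

Request:
send_rows(dr=[[0,0,0],[0,0,0],[0,0,0],[0,0,0],[0,0,0],[0,0,0],[0,0,0],[0,0,0]], xyz=[[0,-0.05,1.5],[0,-0.05,3],[0,-0.05,4.2],[0,-0.05,4.6],[0,-0.05,4.9],[0,-0.05,5.2],[0,-0.05,5.4],[0,-0.05,5.5]], jaw=[0,0,0,0,0,0,0,0])

```text
time_s: 15.45
eef_pos: [0.4383, -0.2035, 0.0319]
eef_rot: [0.0, 0.971, 0.239, 0.0]
wrist_force: [-0.9, 0.5, -0.9]
opening: 0.411
grasp_force: 60.0
```

Request:
send_rows(dr=[[0,0,0],[0,0,0],[0,0,0],[0,0,0],[0,0,0],[0,0,0],[0,0,0],[0,0,0]], xyz=[[0,0,0.05],[0,0,0.1],[0,0,0.15],[0,0,0.18],[0,0,0.2],[0,0,0.2],[0,0,0.2],[0,0,0.2]], jaw=[0,0,0,0,0,0,0,0])

```text
time_s: 16.45
eef_pos: [0.4383, -0.2035, 0.0302]
eef_rot: [0.0, 0.971, 0.239, -0.0]
wrist_force: [-1.8, 0.6, 5.5]
opening: 0.412
grasp_force: 63.7
```

Seated at 0.0302 with 5.5 N. Now release and go up.

Request:
send_rows(dr=[[0,0,0],[0,0,0],[0,0,0],[0,0,0],[0,0,0],[0,0,0],[0,0,0],[0,0,0]], xyz=[[0,0,0],[0,0,0],[0,0,0],[0,0,-0.5],[0,0,-2],[0,0,-5],[0,0,-8],[0,0,-9]], jaw=[45,55,60,65,75,75,75,75])

```text
time_s: 17.45
eef_pos: [0.4395, -0.2044, 0.1225]
eef_rot: [0.002, 0.971, 0.239, 0.001]
wrist_force: [-0.3, -0.0, 0.1]
opening: 0.751
grasp_force: 0.0
```

```bash
python3 - <<'E'
from h import *
import cv2
go(.463,-.3434,.11); a=ctrl.camera("scene")
cv2.imwrite("pics/s8.png",cv2.resize(a[190:330,240:430],None,fx=4,fy=4,interpolation=cv2.INTER_CUBIC)[:,:,::-1])
E
```

```text
pos [ 0.4395 -0.2044  0.1225] yaw 27.69 tilt [ 0.0037 -0.0029 -1.    ] -> xyz [-4.38 13.39  1.3 ]  F [-0.3 -0.   0.1] op 0.751 t 17.45
```

View pics/s8.png

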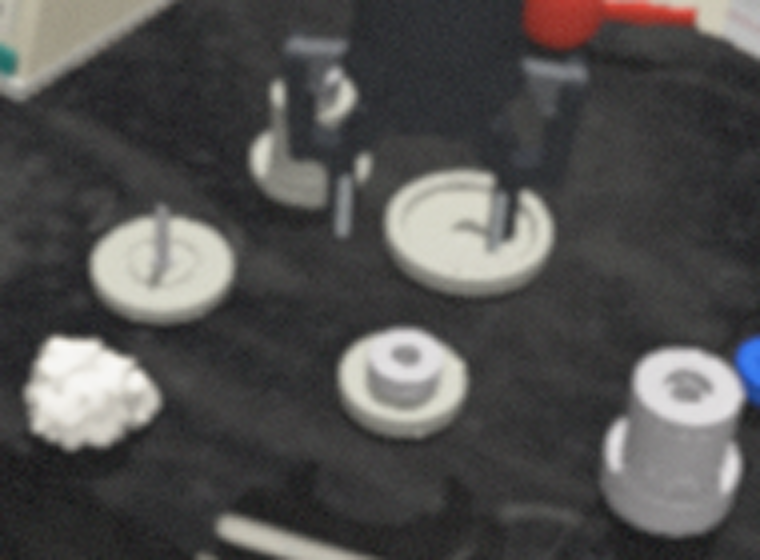

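The collar sits flat on its disc at (405,365), and the barrel still stands on its base. Barrel next.

Request:
send_rows(dr=[[0,0,0],[0,0,0],[0,0,0],[0,0,0],[0,0,0],[0,0,0],[0,0,0],[0,0,0]], xyz=[[-1,3,-0.5],[-2.5,7.5,-0.5],[-3.8,11.5,0],[-4.3,13.3,0],[-4.3,13.5,0],[-4.3,13.5,0.3],[-4.3,13.5,0.5],[-4.3,13.5,0.5]], jaw=[75,75,75,75,75,75,75,75])

```text
time_s: 18.5
eef_pos: [0.4628, -0.3419, 0.1146]
eef_rot: [-0.0, 0.971, 0.24, -0.0]
wrist_force: [0.2, -0.8, -0.1]
opening: 0.751
grasp_force: 0.0
```

```bash
python3 - <<'E'
from h import *
go(.463,-.3434,.051)
E
```

```text
pos [ 0.4628 -0.3419  0.1146] yaw 27.74 tilt [-4.e-04  6.e-04 -1.e+00] -> xyz [-0.05  0.15  6.36]  F [ 0.2 -0.8 -0.1] op 0.751 t 18.5
```

Request:
send_rows(dr=[[0,0,0],[0,0,0],[0,0,0],[0,0,0],[0,0,0],[0,0,0],[0,0,0],[0,0,0]], xyz=[[0,0.1,0.5],[0,0.1,1.5],[0,0.1,3],[0,0.1,4.5],[0,0.1,5.7],[0,0.1,6.3],[0,0.1,6.3],[0,0.1,6.3]], jaw=[75,75,75,75,75,75,75,75])

```text
time_s: 19.5
eef_pos: [0.4636, -0.3442, 0.0523]
eef_rot: [0.0, 0.971, 0.239, 0.0]
wrist_force: [0.7, -0.4, -1.0]
opening: 0.749
grasp_force: 0.0
```

Request:
send_rows(dr=[[0,0,0],[0,0,0],[0,0,0],[0,0,0],[0,0,0],[0,0,0],[0,0,0],[0,0,0]], xyz=[[0,0,0],[0,0,0],[0,0,0],[0,0,0],[0,0,0],[0,0,0],[0,0,0],[0,0,0]], jaw=[65,58,50,30,0,0,0,0])

```text
time_s: 20.5
eef_pos: [0.4633, -0.3435, 0.0525]
eef_rot: [-0.0, 0.971, 0.239, -0.0]
wrist_force: [-2.6, 3.3, 6.4]
opening: 0.561
grasp_force: 62.1
```

```bash
python3 - <<'E'
from h import *
go(.463,-.3434,.051)
E
```

```text
pos [ 0.4633 -0.3435  0.0525] yaw 27.69 tilt [-3.e-04  6.e-04 -1.e+00] -> xyz [-0.02 -0.02  0.15]  F [-2.6  3.3  6.4] op 0.561 t 20.5
```

Request:
send_rows(dr=[[0,0,0],[0,0,0],[0,0,0],[0,0,0],[0,0,0],[0,0,0],[0,0,0],[0,0,0]], xyz=[[0,0,-0.2],[0,0,-0.5],[0,0,-0.9],[0,0,-1.5],[0,0,-3],[0,0,-5],[0,0,-7],[0,0,-7]], jaw=[0,0,0,0,0,0,0,0])

```text
time_s: 21.5
eef_pos: [0.4648, -0.3454, 0.1251]
eef_rot: [0.003, 0.971, 0.239, 0.001]
wrist_force: [0.0, -0.2, -5.3]
opening: 0.563
grasp_force: 63.2
```

```bash
python3 - <<'E'
from h import *
go(.4345,-.0508,.11)
E
```

```text
pos [ 0.4648 -0.3454  0.1251] yaw 27.68 tilt [ 0.004  -0.0045 -1.    ] -> xyz [ 11.01 -27.5    1.37]  F [ 0.  -0.2 -5.3] op 0.563 t 21.5
```

Request:
send_rows(dr=[[0,0,0],[0,0,0],[0,0,0],[0,0,0],[0,0,0],[0,0,0],[0,0,0],[0,0,0]], xyz=[[0.8,-2,0],[2.4,-6,0],[4.4,-11,0],[6.5,-16,0],[8.5,-21,0],[10.2,-25,0],[11,-27.2,0],[11,-27.2,0]], jaw=[0,0,0,0,0,0,0,0])

```text
time_s: 22.5
eef_pos: [0.4336, -0.0502, 0.1215]
eef_rot: [-0.0, 0.971, 0.241, -0.0]
wrist_force: [0.2, 0.2, -5.4]
opening: 0.561
grasp_force: 63.6
```

```bash
python3 - <<'E'
from h import *
import cv2
go(.4345,-.0508,.0405); a=ctrl.camera("scene"); o=ctrl.get_obs()["eef_pos"]
cv2.imwrite("pics/s9.png",cv2.resize(a[170:290,220:350],None,fx=5,fy=5,interpolation=cv2.INTER_CUBIC)[:,:,::-1])
f=lambda q:((proj("scene",q)-[220,170]+.5)*5-.5).round(0)
print("barrel top pred",f(o+[0,0,.0175]),"bottom",f(o+[0,0,-.0305]),"disc obs",((np.array(S(122,222)[1:])-[220,170]+.5)*5),"pred",f([.4345,-.0508,.01]),"pin tip",f([.4345,-.0508,.05]))
E
```

```text
pos [ 0.4336 -0.0502  0.1215] yaw 27.84 tilt [-7.e-04  5.e-04 -1.e+00] -> xyz [0.05 0.1  8.1 ]  F [ 0.2  0.2 -5.4] op 0.561 t 22.5
barrel top pred [297. 188.] bottom [299. 281.] disc obs [303.125 428.125] pred [301. 427.] pin tip [300. 357.]
```

View pics/s9.png

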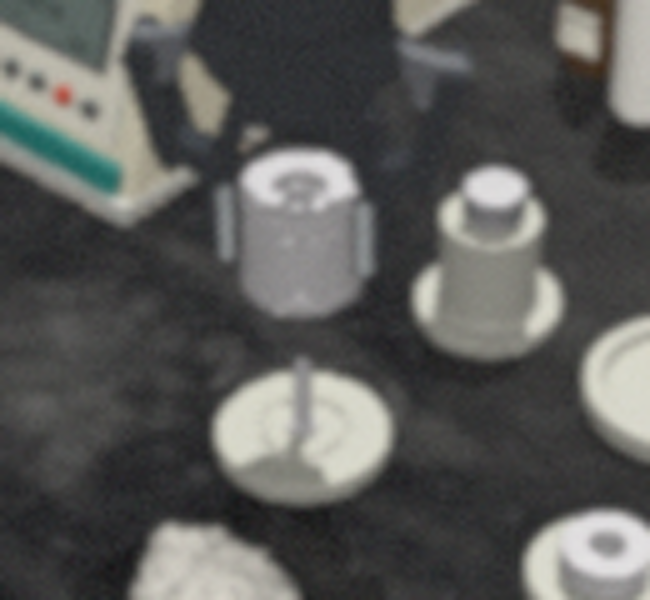

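The barrel's bore is at (300,184), the pin tip at (303,358) and the disc centre at (303,428). That is aligned within about 1 mm, so I'll lower it onto the pin.

Request:
send_rows(dr=[[0,0,0],[0,0,0],[0,0,0],[0,0,0],[0,0,0],[0,0,0],[0,0,0],[0,0,0]], xyz=[[0,0.1,1],[0,0.1,2.2],[0,0.1,3.2],[0,0.1,3.8],[0,0.1,4.4],[0,0.1,5],[0,0.1,5.5],[0,0.1,5.8]], jaw=[0,0,0,0,0,0,0,0])

```text
time_s: 23.55
eef_pos: [0.4348, -0.0528, 0.0635]
eef_rot: [-0.0, 0.971, 0.239, -0.0]
wrist_force: [0.1, 0.3, -5.1]
opening: 0.563
grasp_force: 63.7
```

```bash
python3 - <<'E'
from h import *
go(.4345,-.0508,.0405); print(ctrl.get_obs()["torque"])
E
```

```text
pos [ 0.4348 -0.0528  0.0635] yaw 27.68 tilt [-2.e-04  1.e-04 -1.e+00] -> xyz [ 0.06 -0.19  2.3 ]  F [ 0.1  0.3 -5.1] op 0.563 t 23.55
[ 0.01051653  0.05744925 -0.03784608]
```

Request:
send_rows(dr=[[0,0,0],[0,0,0],[0,0,0],[0,0,0],[0,0,0],[0,0,0],[0,0,0],[0,0,0]], xyz=[[0,-0.1,0.3],[0,-0.15,0.8],[0,-0.15,1.3],[0,-0.15,1.7],[0,-0.15,1.9],[0,-0.15,2.1],[0,-0.15,2.15],[0,-0.15,2.2]], jaw=[0,0,0,0,0,0,0,0])

```text
time_s: 24.55
eef_pos: [0.4342, -0.0515, 0.0418]
eef_rot: [0.0, 0.971, 0.239, 0.0]
wrist_force: [0.2, 0.7, -6.3]
opening: 0.559
grasp_force: 63.7
```

Request:
send_rows(dr=[[0,0,0],[0,0,0],[0,0,0],[0,0,0],[0,0,0],[0,0,0],[0,0,0],[0,0,0]], xyz=[[0,0,0.05],[0,0,0.1],[0,0,0.12],[0,0,0.15],[0,0,0.17],[0,0,0.2],[0,0,0.2],[0,0,0.2]], jaw=[0,0,0,0,0,0,0,0])

```text
time_s: 25.55
eef_pos: [0.4342, -0.0515, 0.0404]
eef_rot: [-0.0, 0.971, 0.239, -0.0]
wrist_force: [-4.3, 1.7, 8.2]
opening: 0.561
grasp_force: 65.2
```

Seated at 0.0404 with 8 N. Now release, go up, and move to the base.

Request:
send_rows(dr=[[0,0,0],[0,0,0],[0,0,0],[0,0,0],[0,0,0],[0,0,0],[0,0,0],[0,0,0]], xyz=[[0,0,0],[0,0,0],[0,0,0],[0,0,-0.5],[0,0,-2],[0,0,-5],[0,0,-8],[0,0,-8]], jaw=[62,68,74,80,80,80,80,80])

```text
time_s: 26.55
eef_pos: [0.4363, -0.0523, 0.123]
eef_rot: [0.002, 0.971, 0.239, 0.003]
wrist_force: [0.1, -0.6, 0.8]
opening: 0.799
grasp_force: 0.0
```

Request:
send_rows(dr=[[0,0,0],[0,0,0],[0,0,0],[0,0,0],[0,0,0],[0,0,0],[0,0,0],[0,0,0]], xyz=[[-0.8,2,0],[-2.4,6,0],[-4.4,11,0],[-6.5,16,0],[-8.7,21.5,0.5],[-10.4,25.6,1],[-11,27.2,2],[-11,27.2,2]], jaw=[80,80,80,90,90,90,90,90])

```text
time_s: 27.55
eef_pos: [0.4621, -0.3429, 0.0981]
eef_rot: [-0.002, 0.971, 0.239, -0.001]
wrist_force: [0.5, -0.0, 0.3]
opening: 0.9
grasp_force: 0.0
```

```bash
python3 - <<'E'
from h import *
import cv2
go(.4633,-.3435,.024,27.4); a=ctrl.camera("scene")
cv2.imwrite("pics/s10.png",np.hstack([cv2.resize(a[200:350,365:465],None,fx=4,fy=4,interpolation=cv2.INTER_CUBIC),cv2.resize(a[170:320,235:335],None,fx=4,fy=4,interpolation=cv2.INTER_CUBIC)])[:,:,::-1])
f=lambda q:((proj("scene",q)-[365,200]+.5)*4-.5).round(0)
print("base top",f([.4633,-.3435,.027]),"nozzle tip",f([.505,-.3219,.012]))
E
```

```text
pos [ 0.4621 -0.3429  0.0981] yaw 27.61 tilt [-0.0021  0.0026 -1.    ] -> xyz [0.08 0.13 7.41] dr_z 0.03 F [ 0.5 -0.   0.3] op 0.9 t 27.55
base top [172. 410.] nozzle tip [168. 362.]
```

View pics/s10.png

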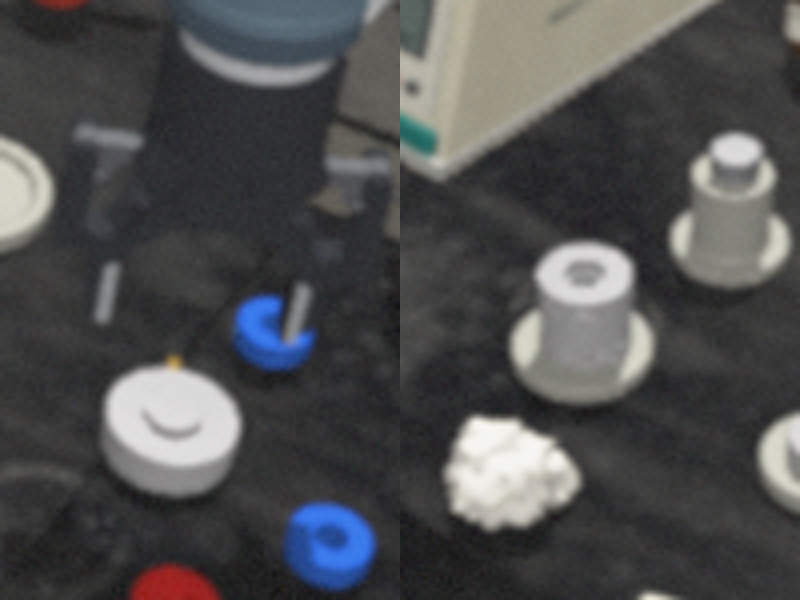

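The barrel stands flat on its disc with the pin up its bore (right half). The base nozzle is at (174,360) as predicted, so I'll go down to the base.

Request:
send_rows(dr=[[0,0,0],[0,0,0],[0,0,0],[0,0,0],[0,0,0],[0,0,0],[0,0,0],[0,0,0]], xyz=[[0,0.05,1],[0,0.05,2.5],[0,0.05,4],[0,0.05,5],[0,0.05,6],[0,0.05,6.5],[0,0.05,6.5],[0,0.05,6.5]], jaw=[90,90,90,90,90,90,90,90])

```text
time_s: 28.6
eef_pos: [0.4636, -0.3442, 0.0352]
eef_rot: [0.0, 0.971, 0.239, 0.0]
wrist_force: [0.4, -0.1, -1.0]
opening: 0.899
grasp_force: 0.0
```

```bash
python3 - <<'E'
from h import *
go(.4633,-.3435,.024,27.4)
E
```

```text
pos [ 0.4636 -0.3442  0.0352] yaw 27.67 tilt [ 5.e-04 -6.e-04 -1.e+00] -> xyz [ 0.01 -0.08  1.12] dr_z 0.05 F [ 0.4 -0.1 -1. ] op 0.899 t 28.6
```

Request:
send_rows(dr=[[0,0,0],[0,0,0],[0,0,0],[0,0,0],[0,0,0],[0,0,0],[0,0,0],[0,0,0]], xyz=[[0,-0.05,0.4],[0,-0.05,0.8],[0,-0.05,1.1],[0,-0.05,1.1],[0,-0.05,1.1],[0,-0.05,1.1],[0,-0.05,1.1],[0,-0.05,1.1]], jaw=[90,90,90,85,80,74,60,0])

```text
time_s: 29.6
eef_pos: [0.463, -0.3432, 0.0247]
eef_rot: [-0.0, 0.971, 0.239, -0.0]
wrist_force: [-3.1, 4.1, 8.7]
opening: 0.719
grasp_force: 63.2
```

Request:
send_rows(dr=[[0,0,0],[0,0,0],[0,0,0],[0,0,0],[0,0,0],[0,0,0],[0,0,0],[0,0,0]], xyz=[[0,0,0],[0,0,0],[0,0,0],[0,0,0],[0,0,0],[0,0,0],[0,0,0],[0,0,0]], jaw=[0,0,0,0,0,0,0,0])

```text
time_s: 30.6
eef_pos: [0.463, -0.3432, 0.0247]
eef_rot: [-0.0, 0.971, 0.239, -0.0]
wrist_force: [-3.8, 4.3, 9.5]
opening: 0.718
grasp_force: 63.2
```

```bash
python3 - <<'E'
from h import *
go(.4633,-.3435,.024,27.4)
E
```

```text
pos [ 0.463  -0.3432  0.0247] yaw 27.7 tilt [-6.e-04  6.e-04 -1.e+00] -> xyz [0.01 0.04 0.07] dr_z 0.05 F [-3.8  4.3  9.5] op 0.718 t 30.6
```

Request:
send_rows(dr=[[0,0,0],[0,0,0],[0,0,0],[0,0,0],[0,0,0],[0,0,0],[0,0,0],[0,0,0]], xyz=[[0,0,-0.2],[0,0,-0.6],[0,0,-1.5],[0,0,-3],[0,0,-4.5],[0,0,-6],[0,0,-6.5],[0,0,-6.5]], jaw=[0,0,0,0,0,0,0,0])

```text
time_s: 31.6
eef_pos: [0.4632, -0.3437, 0.0894]
eef_rot: [0.0, 0.971, 0.239, 0.0]
wrist_force: [0.0, -1.1, -5.2]
opening: 0.719
grasp_force: 66.2
```

```bash
python3 - <<'E'
from h import *
go(.5588,-.168,.09)
E
```

```text
pos [ 0.4632 -0.3437  0.0894] yaw 27.68 tilt [ 6.e-04 -8.e-04 -1.e+00] -> xyz [ 16.62 -11.12  -0.07]  F [ 0.  -1.1 -5.2] op 0.719 t 31.6
```

Request:
send_rows(dr=[[0,0,0],[0,0,0],[0,0,0],[0,0,0],[0,0,0],[0,0,0],[0,0,0],[0,0,0]], xyz=[[2,-1.4,0],[5,-3.4,0],[9,-6,0],[12.5,-8.4,0],[15.2,-10.2,0],[16.6,-11.1,0],[16.6,-11.1,0],[16.6,-11.1,0]], jaw=[0,0,0,0,0,0,0,0])

```text
time_s: 32.6
eef_pos: [0.558, -0.1689, 0.0885]
eef_rot: [0.0, 0.971, 0.239, -0.0]
wrist_force: [-0.4, -0.0, -4.4]
opening: 0.718
grasp_force: 66.3
```

```bash
python3 - <<'E'
from h import *
go(.5588,-.168,.0317)
E
```

```text
pos [ 0.558  -0.1689  0.0885] yaw 27.65 tilt [-6.e-04 -2.e-04 -1.e+00] -> xyz [ 0.11 -0.04  5.68]  F [-0.4 -0.  -4.4] op 0.718 t 32.6
```

Request:
send_rows(dr=[[0,0,0],[0,0,0],[0,0,0],[0,0,0],[0,0,0],[0,0,0],[0,0,0],[0,0,0]], xyz=[[0.05,0,1],[0.1,0,2.2],[0.1,0,3.4],[0.1,0,4.2],[0.1,0,4.6],[0.1,0,4.7],[0.1,0,4.7],[0.1,0,4.7]], jaw=[0,0,0,0,0,0,0,0])

```text
time_s: 33.6
eef_pos: [0.5597, -0.1677, 0.0423]
eef_rot: [0.0, 0.971, 0.239, 0.0]
wrist_force: [0.1, -0.0, -4.4]
opening: 0.717
grasp_force: 66.3
```

```bash
python3 - <<'E'
from h import *
go(.5588,-.168,.0317)
E
```

```text
pos [ 0.5597 -0.1677  0.0423] yaw 27.69 tilt [ 8.e-04 -4.e-04 -1.e+00] -> xyz [-0.1  -0.02  1.06]  F [ 0.1 -0.  -4.4] op 0.717 t 33.6
```

Request:
send_rows(dr=[[0,0,0],[0,0,0],[0,0,0],[0,0,0],[0,0,0],[0,0,0],[0,0,0],[0,0,0]], xyz=[[-0.05,0,0.2],[-0.05,0,0.4],[-0.05,0,0.6],[-0.05,0,0.75],[-0.05,0,0.85],[-0.05,0,0.95],[-0.05,0,1.0],[-0.05,0,1.0]], jaw=[0,0,0,0,0,0,0,0])

```text
time_s: 34.6
eef_pos: [0.559, -0.1678, 0.0319]
eef_rot: [-0.0, 0.971, 0.239, -0.0]
wrist_force: [-0.4, -0.3, -4.4]
opening: 0.716
grasp_force: 66.4
```

Request:
send_rows(dr=[[0,0,0],[0,0,0],[0,0,0],[0,0,0],[0,0,0],[0,0,0],[0,0,0],[0,0,0]], xyz=[[0,0,0.04],[0,0,0.08],[0,0,0.1],[0,0,0.12],[0,0,0.15],[0,0,0.15],[0,0,0.15],[0,0,0.15]], jaw=[0,0,0,0,0,0,0,0])

```text
time_s: 35.6
eef_pos: [0.559, -0.1678, 0.0317]
eef_rot: [-0.0, 0.971, 0.239, -0.0]
wrist_force: [-6.5, 2.0, 10.2]
opening: 0.715
grasp_force: 67.9
```

Seated at 0.0317 with 10 N. Release and retreat.

Request:
send_rows(dr=[[0,0,0],[0,0,0],[0,0,0],[0,0,0],[0,0,0],[0,0,0],[0,0,0],[0,0,0]], xyz=[[0,0,0],[0,0,0],[0,0,0],[0,0,-0.5],[0,0,-2],[0,0,-5],[0,0,-9],[0,0,-13]], jaw=[75,80,85,88,90,90,90,90])

```text
time_s: 36.6
eef_pos: [0.5591, -0.1679, 0.1627]
eef_rot: [0.0, 0.971, 0.239, 0.0]
wrist_force: [0.7, -0.0, 0.2]
opening: 0.901
grasp_force: 0.0
```

Request:
send_rows(dr=[[0,0,0],[0,0,0],[0,0,0],[0,0,0],[0,0,0],[0,0,0],[0,0,0],[0,0,0]], xyz=[[-2,1.5,-1],[-5,4,-3],[-9,7,-5],[-13,10,-5],[-16,12,-5],[-16,12,-5],[-16,12,-5],[-16,12,-5]], jaw=[90,90,90,90,90,90,90,90])

```text
time_s: 37.6
eef_pos: [0.4736, -0.3473, 0.2106]
eef_rot: [0.0, 0.971, 0.24, 0.0]
wrist_force: [0.2, -0.2, 0.6]
opening: 0.898
grasp_force: 0.0
```

```bash
python3 - <<'E'
from h import *
import cv2
go(.5588,-.168,.2); a=ctrl.camera("scene")
cv2.imwrite("pics/s11.png",cv2.resize(a[170:320,160:360],None,fx=4,fy=4,interpolation=cv2.INTER_CUBIC)[:,:,::-1])
E
```

```text
pos [ 0.4736 -0.3473  0.2106] yaw 27.76 tilt [ 3.e-04  1.e-04 -1.e+00] -> xyz [ 15.89 -11.9    1.06]  F [ 0.2 -0.2  0.6] op 0.898 t 37.6
```

View pics/s11.png

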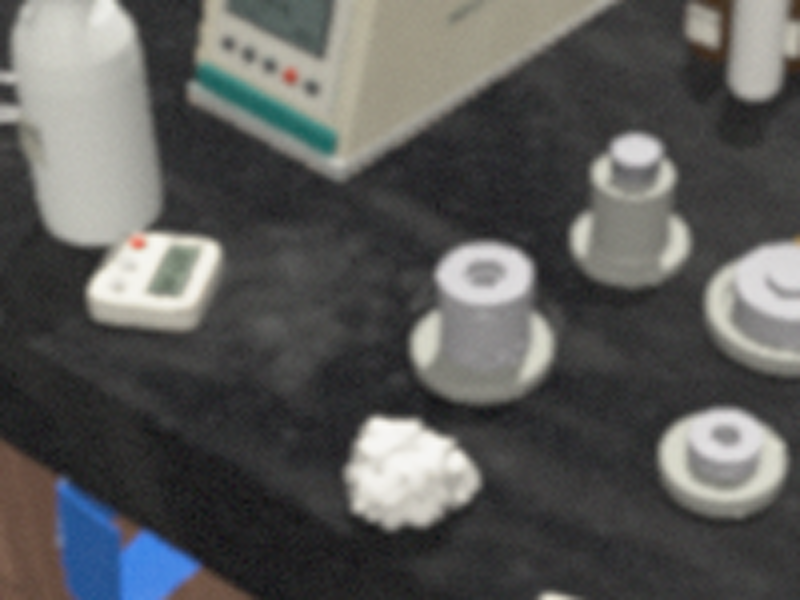

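All four parts are upright on their holders: plunger (635,155), barrel (485,275), collar (725,435) and base (785,285). The bottle and timer have not moved, so I'm handing in.

```bash
python3 -c "
from bench import ctrl
print(ctrl.hand_in())"
```

```text
the job is handed in; nothing more can be done
None
```

I took the die apart and set all four parts upright on their holders, each lowered to a light contact at its expected seating height, then handed the job in at about 38 s; the wash bottle and timer were not touched.

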